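# Click the tray divider into its catch and close up the tin

### The arm

A 6-joint arm with a two-finger parallel gripper is mounted at the origin on a cart in front of the work surface, level with it; the furniture and walls round the work are solid. World frame = base frame: x ahead of the robot, y to its left, z up, the work surface at z = 0. Lengths are in m, angles in rad, forces in N, time in s.
With the tool pointing down it reaches from about 0.35 to 0.975 m from the base axis. Payload 17.4 kg.
Tool frame: the origin (TCP) lies on the front face of the gripper's body, between the roots of the fingers; the fingertips stand 73 mm ahead of it and the grasp point (between the pads) lies 54 mm ahead of it (tcp_to_tips is the distance from the TCP to the fingertips, in m); z points along the fingers, y is the line along which they close (so a half turn about z gives the same grasp; the last joint's range is limited). The gripper opens to 85 mm and grips with 20 to 120 N. Pads are 22 mm wide; open, the fingers measure 114 mm over their backs; the gripper's body (76 mm by 85 mm) begins 54 mm behind the grasp point. The pads swing forward as they close: fully open they stand 13 mm farther back than shut.
Start: joints at [-1.343, 0.116, 1.442, -0, 1.584, -0.038], TCP at [0.177, -0.651, 0.304] pointing down, gripper open.
Joint ranges: [-2.83, 2.83], [-0.83, 2.19], [0.07, 2.5], [-1.14, 4.28], [0.01, 3], [-2.97, 2.97]. Speed limits (rad/s): [1.89, 1.89, 2.22, 3.14, 3.14, 3.14].

### API

Orientations are given as a unit quaternion [w, x, y, z].
In Python, from workcell import get_state, snapshot, finish_job, tcp_to_tips gives the robot as it stands.
- The arm moves only by the tool play_rows, never from a script. Its arguments are lists of equal length, an entry for each row: "hand": the closure, from 0 (fully open) to 1 (shut); "dp": the shift along the tool's x, y, z in m, a list of three; "turn": the turn about the tool's z in degrees. In form: {"hand": [hand, ...], "dp": [[dx, dy, dz], ...], "turn": [turn, ...]}. A call has 1 to 8 rows; each row shifts and turns the commanded pose from where the row before left it, along the tool's axes as they then stand; what a row does not reach is not made up. A row lasts 1/8 s, in which the tool goes at most 62.5 mm and 10.7 degrees, less where a joint would pass 70% of its speed; a pose out of reach is approached as far as the arm can. A call with a gripper value outside its range is refused whole. The fingers move at their own pace and stop on an object; the grip force is fixed at half the most. Time passes only in rows, so rows that do not move let the fingers close. It gives the time, the measured TCP pose, the force, the opening and the grip force at its end, in the units of the state.
- get_state(): the state, without advancing time (a new reading comes with each control period).
- snapshot(name): name is "scene" or "top" or "wrist"; returns a dict with "img" (400x640x3 uint8, red, green, blue), "vertical_fov" (degrees; the focal length in pixels is half the picture's height over the tangent of half this angle, whatever the lens; pixels are square), "cx", "cy" (the principal point, pixels), "D" ([k1, k2, p1, p2, k3] as OpenCV has them; the pictures are not rectified), "origin" and "attitude" of the camera in the world; the wrist camera has in their place "mount" (4x4, takes a point from camera to tool coordinates, whose origin is the TCP and whose axes are the flange's). Camera axes: x right, y down, z forward; pixel columns grow to the right and rows downward; lengths in m; the calibration is good to about 2 mm. A picture is of the moment at which its call begins: read the wrist's pose just before it. There is no depth.
- finish_job(): hands the job in; it is judged then, once.
The state is a dict: "time": time; "joint_pos": joint angles; "dq": joint speeds; "joint_efforts": joint torques, N m; "ee_pos": TCP position; "orientation": TCP orientation; "ft_force": force on the tool from outside, world axes, zero at the start; "wrist_torque": the same for the moment, N m; "gripper_width": opening from 0.0 (shut) to 1.0 (fully open); "grip_force": force on a finger pad.
Only numpy, scipy, OpenCV 4.12 (cv2) and the standard library are available. Lean on these libraries where they do the work, as an engineer would, in place of code of your own. Each camera call takes 0.05 s, during which the arm holds its last target. There are 200 camera calls.

### The job

Push the upright divider of the pantry tray along its rail, away from the short tin and toward the two spice jars, until you feel it click home into the catch. After that, push the tin along the tray until it stands up against the divider, without driving the divider out of the catch. Do it all gently with the fingertips: pinch and lift nothing, and leave the jars and everything else on the worktop as they are.

Things in the scene. Friction and masses are not known exactly. Their poses are not given: they have to be found in the camera images.
- tray: Fixed low wooden tray, 516 mm long along its y, turned up to 0.2 rad. Origin: on the worktop under the middle of its channel, which is 100 mm wide (x -50 to 50), y -250 to 250, floor 8 mm high; walls 8 mm thick, tops 22 mm above the worktop. Behind the far wall (+x): an 8 mm high ledge out to x = 100 and a rail along y, 8 mm thick, at x = 66, 40 mm high, between end posts 50 mm high.
- divider (a joint): Place of the divider along the tray's y axis, 0 to 0.20 m: the divider's middle is at tray y = -0.05 m + this value. It grows toward the spice jars. The divider slides with about 0.6 N of friction and stays where it is left.
- divider_mid (a point): Middle of the divider: an upright wooden board 94 mm wide (x), 12 mm thick (y), from 10 to 85 mm above the worktop; this point is 47.5 mm above the worktop, axes as the tray's. On its +x side are a black carriage on the rail, 26 mm along y, and an arm 10 mm wide over the ledge, with a sprung roller under it in line with the board's middle.
- catch: Fixed grey block on the ledge, 62 mm along tray y, 20 mm wide, 24 mm high, with two round ribs 12.5 mm either side of its middle. Origin: middle of its underside. The roller climbs a rib (5 to 8 N, from 24 to 12 mm before home); from about 9 mm before home it drops in of itself and the push falls away. Home: divider_mid at the catch's tray y. 5 to 8 N also drives it out, either way.
- tin: Loose short food tin, an upright cylinder of 75 mm diameter and 58 mm height, about 0.2 kg, standing on the tray's floor near the -y end, on the other side of the divider from the jars. Origin: middle of its underside. It slides at a push of about 1 to 3 N. Against the divider, its origin is 43.5 mm from divider_mid along the tray's y.
- jar_near: Loose spice jar, 41 mm diameter, 105 mm high, at the +y end of the tray's channel, on the robot's side of the other jar. Origin: middle of its underside. Leave it alone.
- jar_far: The same kind of jar beside it, farther from the robot. Leave it alone.
- onion: Loose onion, 82 mm wide, 94 mm high, on the worktop to the right of the tray; leave it alone. Origin under its middle.
- tomato: Loose tomato, 65 mm, on the worktop to the right of the tray; leave it alone. Origin under its middle.
- garlic: Loose garlic bulb, 60 mm, on the worktop in front of the tray's left half; leave it alone. Origin under its middle.
Mind the look-alikes: they are no part of the job. What is shaped like the tin but pink or yellow is not meant.

How it is judged:
By the outcome, as a careful person would: the job done as asked, in the order asked, and still so for the second after the job is handed in, with the robot touching nothing.
It also fails if it takes over 58 s, if anything falls off the work surface, if the arm or the gripper's body presses on something with over 40 N, if the wrist force passes 120 N, or if a joint passes its speed limit or range.

## Working session

There is one attempt and no reset: what is moved stays moved. The work goes in short steps, Python scripts to look and compute and a tool call to move; the robot and the scene stay as the last step left them, time stands still between calls to the robot, and variables do not carry over. Pictures are saved under pics/ and viewed, at most 10 in all, crops included, and the job is handed in when it is done.

Besides the shell and the picture viewer there is one more tool, called after ">>>" as a command line: name --pt "numbers of a row" for each row, then --argument value for the rest. play_rows: Moves the arm, as the interface text tells. Its arguments: {"type":"object","properties":{"hand":{"type":"array","items":{"type":"number"}},"dp":{"type":"array","items":{"type":"array","items":{"type":"number"}}},"turn":{"type":"array","items":{"type":"number"}}},"required":["hand","dp","turn"]}

```bash
mkdir -p pics
cat > h.py <<'E'
import numpy as np, cv2
from workcell import get_state, snapshot, finish_job, tcp_to_tips
from scipy.spatial.transform import Rotation as R
def K(s):
    f=200/np.tan(np.radians(s["vertical_fov"])/2); return np.array([[f,0,s["cx"]],[0,f,s["cy"]],[0,0,1]])
def att(s):
    a=np.array(s["attitude"],float)
    return a if a.shape==(3,3) else R.from_quat(a[[1,2,3,0]]).as_matrix()
def toplane(s,px,z):
    u=cv2.undistortPoints(np.array(px,float).reshape(-1,1,2),K(s),np.array(s["D"],float)).reshape(-1,2)
    d=np.c_[u,np.ones(len(u))]@att(s).T; o=np.array(s["origin"]); return o+d*((z-o[2])/d[:,2])[:,None]
E
python3 - <<'E'
from h import *
print(get_state(), tcp_to_tips)
for n in("scene","top"):
    s=snapshot(n); cv2.imwrite(f"pics/{n}0.png",s["img"][:,:,::-1]); print({k:v for k,v in s.items() if k!="img"})
E
```

```text
{'time': 0.0, 'joint_pos': array([-1.34279588e+00,  1.16507911e-01,  1.44224147e+00,  1.86262951e-05,
        1.58395208e+00, -3.77898834e-02]), 'dq': array([3.71452667e-04, 1.19671302e-05, 1.56383055e-03, 1.38117325e-03,
       1.46266635e-03, 8.49277653e-04]), 'joint_efforts': array([ 1.24134403e-04, -7.31982708e+01, -6.32488632e+01, -5.51962103e-06,
        6.20224775e-03, -1.03668515e-05]), 'ee_pos': array([ 0.1772861 , -0.65121367,  0.3031621 ]), 'orientation': array([-5.52780357e-04,  9.91182258e-01,  1.32504429e-01, -4.33767314e-05]), 'ft_force': array([ 0.86843118, -0.56515811,  0.06613871]), 'wrist_torque': array([-0.08171833, -0.04368323, -0.03305102]), 'grip_force': 0.0, 'gripper_width': 1.0004464125161672} 0.0726
{'vertical_fov': 47.18862688453478, 'cx': 320.50711830324656, 'cy': 202.8523966161298, 'D': array([-0.12531222,  0.        ,  0.        ,  0.        ,  0.        ]), 'origin': array([-0.27330588,  0.4780942 ,  1.1522434 ]), 'attitude': array([ 0.16043489, -0.42407728,  0.83361078, -0.31545551])}
{'vertical_fov': 44.211233631538164, 'cx': 313.54067441800015, 'cy': 192.49828833685197, 'D': array([-0.03617157,  0.        ,  0.        ,  0.        ,  0.        ]), 'origin': array([-0.03881095, -0.2382171 ,  1.53653508]), 'attitude': array([-0.14548031,  0.78765772, -0.58835746,  0.11075327])}
```

View pics/scene0.png

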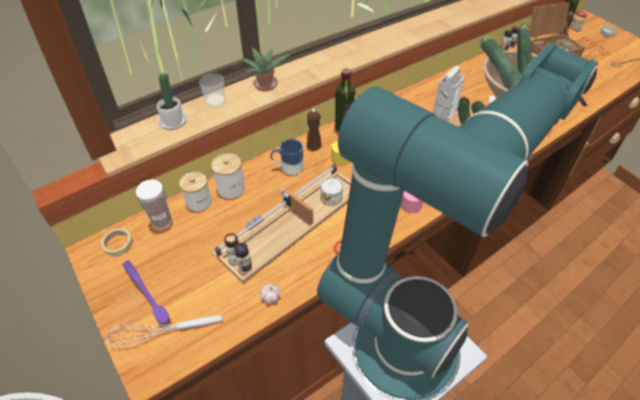

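View pics/top0.png

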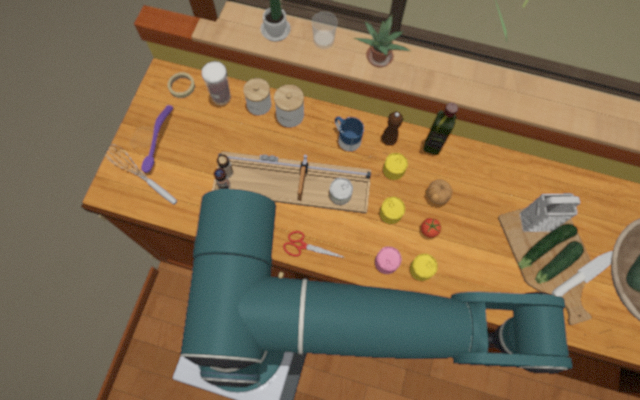

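The top view shows the tray from (215,155) to (370,210). The divider is near (303,180), the jars near (222,168), and the catch probably near (268,158). Tin candidates are silver/white in the tray (341,190), yellow (396,166), (392,210), (424,267) and pink (388,260). Only the silver one stands in the tray and has the right colour; I'll confirm with a crop.

Run:
```python
import cv2, numpy as np
t=cv2.imread("pics/top0.png")[145:220,205:385]; s=cv2.imread("pics/scene0.png")[162:282,210:360]
t=cv2.resize(t,None,fx=4,fy=4,interpolation=2); s=cv2.resize(s,(375,300),interpolation=2)
o=np.zeros((600,720,3),np.uint8); o[:300]=t; o[300:,:375]=s
cv2.imwrite("pics/crop1.png",o)
```

```text
(no output)
```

View pics/crop1.png

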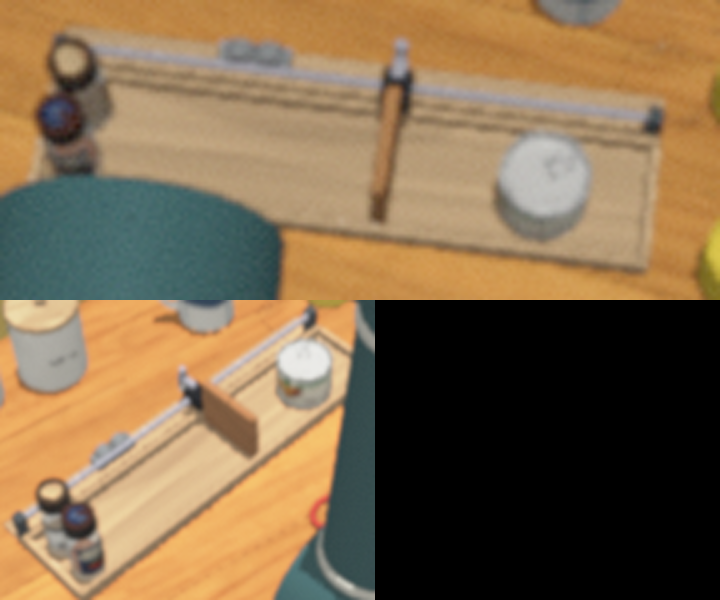

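The crop confirms it. The tin is the silver/white cylinder in the tray (crop 545,172), on the far side of the divider (390,150) from the jars (65–75, 60–115). The catch is the two grey humps at crop (256,52).

Run:
```python
from h import *
s=snapshot("top")
P=lambda x,y,z:toplane(s,[[205+x/4,145+y/4]],z)[0].round(4)
for n,a in dict(railL=(75,48,.04),railR=(650,115,.04),postR=(653,110,.05),nearR=(645,265,.022),nearL=(290,223,.022),tin=(545,170,.066),catch=(256,50,.03),divtopfar=(398,85,.085),divtopnear=(379,190,.085),jarN=(60,115,.113),jarF=(72,60,.113)).items(): print(n,P(*a))
w=snapshot("wrist");print(w["mount"],w["vertical_fov"],w["cx"],w["cy"],w["D"])
```

```text
railL [0.5523 0.245  0.04  ]
railR [ 0.6301 -0.232   0.04  ]
postR [ 0.6306 -0.2333  0.05  ]
nearR [ 0.5083 -0.2606  0.022 ]
nearL [0.4609 0.0272 0.022 ]
tin [ 0.5478 -0.1629  0.066 ]
catch [0.5978 0.1012 0.03  ]
divtopfar [ 0.5776 -0.0308  0.085 ]
divtopnear [ 0.4865 -0.0427  0.085 ]
jarN [0.4654 0.2127 0.113 ]
jarF [0.5129 0.2201 0.113 ]
[[-1.04143908e-04 -9.61444247e-01 -2.74999907e-01  6.87937132e-02]
 [ 9.99999983e-01 -1.42325357e-04  1.18887276e-04  1.78204374e-04]
 [-1.53442948e-04 -2.74999889e-01  9.61444246e-01 -7.05956832e-02]
 [ 0.00000000e+00  0.00000000e+00  0.00000000e+00  1.00000000e+00]] 64.21184147248344 323.76494993080325 200.27727025880188 [-0.04731682  0.          0.          0.          0.        ]
```

>>> play_rows --hand '[1,1,1,1,1,1,1,1]' --pt "0 0 0" --pt "0.032 -0.036 0" --pt "0.032 -0.036 0" --pt "0.032 -0.036 0" --pt "0.032 -0.036 0" --pt "0.032 -0.036 0" --pt "0.032 -0.036 0" --pt "0.032 -0.036 0" --turn '[5.9,0,0,0,0,0,0,0]'

```text
time: 1.2
ee_pos: [0.358, -0.3649, 0.3039]
orientation: [0.0, 0.997, 0.081, 0.0]
ft_force: [0.4, 0.4, -0.6]
gripper_width: 0.002
grip_force: 0.0
```

>>> play_rows --hand '[1,1,1,1,1,1,1,1]' --pt "0.032 -0.036 0" --pt "0.032 -0.036 0" --pt "0.032 -0.036 0" --pt "0.032 -0.036 0" --pt "0.032 -0.036 0" --pt "0.032 -0.036 0" --pt "0.032 -0.036 0" --pt "0 0 0" --turn '[0,0,0,0,0,0,0,0]'

```text
time: 2.2
ee_pos: [0.5386, -0.079, 0.3035]
orientation: [-0.0, 0.997, 0.083, -0.0]
ft_force: [0.7, 0.0, -1.9]
gripper_width: 0.001
grip_force: 0.0
```

```bash
cat >> h.py <<'E'
def wrist():
    st=get_state(); s=snapshot("wrist"); T=np.eye(4); T[:3,:3]=R.from_quat(np.array(st["orientation"])[[1,2,3,0]]).as_matrix(); T[:3,3]=st["ee_pos"]
    C=T@np.array(s["mount"]); s["origin"]=C[:3,3]; s["attitude"]=C[:3,:3]; return st,s
E
python3 - <<'E'
from h import *
import pickle
st,s=wrist(); cv2.imwrite("pics/w1.png",s["img"][:,:,::-1]); pickle.dump(s,open("w1.pkl","wb")); print(st)
E
```

```text
{'time': 2.2, 'joint_pos': array([-1.92716169e-01, -1.69848763e-01,  1.72250509e+00,  4.13712471e-04,
        1.58964468e+00,  1.21199966e+00]), 'dq': array([-0.05162697, -0.02013474,  0.01971098, -0.01426951,  0.00670065,
       -0.04275562]), 'joint_efforts': array([  3.49877246, -47.73722291, -64.4778657 ,   0.37269607,
        -0.1955479 ,   0.96577585]), 'ee_pos': array([ 0.53864985, -0.07903856,  0.30345016]), 'orientation': array([-2.95439743e-04,  9.96553738e-01,  8.29486526e-02, -2.84481018e-04]), 'ft_force': array([ 0.70117816,  0.00735689, -1.86393704]), 'wrist_torque': array([-0.02139653, -0.00945478,  0.02564042]), 'grip_force': 0.0, 'gripper_width': 0.0005240476541788476}
```

View pics/w1.png

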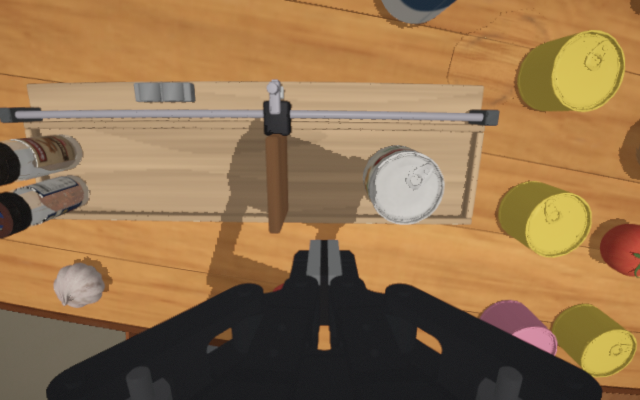

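The wrist view shows the catch at (135–194, 82–102), the divider with its carriage at about x 277, y 100–232, the silver tin's top at (407,186), and the rail from (8,115) to (490,118). I'll enlarge the catch and divider.

Run:
```python
import cv2, numpy as np
t=cv2.imread("pics/w1.png")
o=np.zeros((600,800,3),np.uint8)
o[:200,:400]=cv2.resize(t[75:125,115:215],None,fx=4,fy=4,interpolation=2)
o[:600,410:710]=cv2.resize(t[90:240,240:315],None,fx=4,fy=4,interpolation=2)
o[210:570,:400]=cv2.resize(t[140:230,360:460],None,fx=4,fy=4,interpolation=2)
cv2.imwrite("pics/crop2.png",o)
```

```text
(no output)
```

View pics/crop2.png

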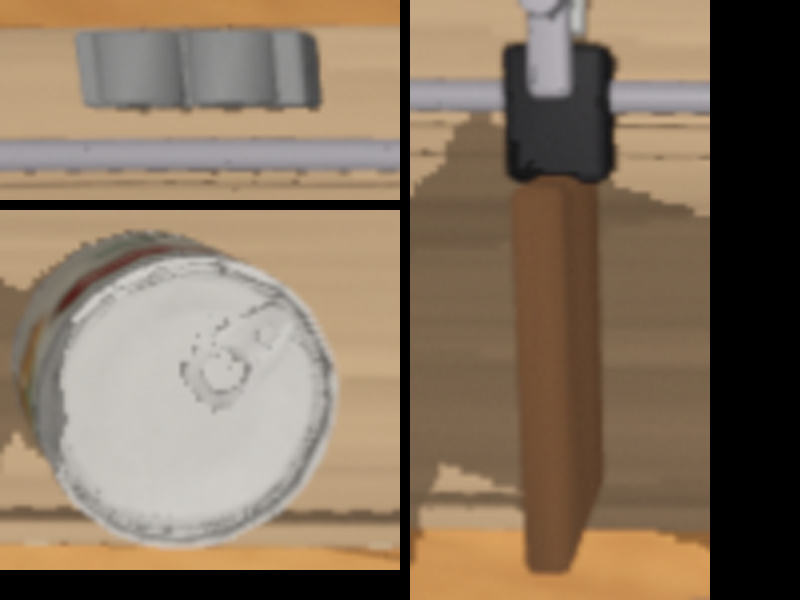

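The crop shows the catch valley at px (161,92) and its right bottom corner at (194.8,101.3). The divider's top face spans x 269–280 at y 232 and 265.5–281 at y 137. The tin-top circle is centred near (409,186).

Run:
```python
from h import *
import pickle
s=pickle.load(open("w1.pkl","rb"))
P=lambda x,y,z:toplane(s,[[x,y]],z)[0]
a=P(60,113,.04);b=P(460,118,.04); d=(a-b)[:2]; d/=np.linalg.norm(d); ex=np.array([d[1],-d[0]]); print("ydir",d,"yaw",np.arctan2(-d[0],d[1]))
hsv=cv2.cvtColor(s["img"],cv2.COLOR_RGB2HSV); m=((hsv[...,1]<40)&(hsv[...,2]>165)).astype(np.uint8); m[:, :360]=0;m[:,460:]=0;m[:140]=0;m[235:]=0
c=max(cv2.findContours(m,0,2)[0],key=cv2.contourArea)
pc=toplane(s,c.reshape(-1,2)+0.0,.066)[:,:2].astype(np.float32); tc,r=cv2.minEnclosingCircle(pc); tc=np.array(tc);print("tin",tc,r)
# origin: rail x=66; y from right inner wall corner z=.022
near=P(472,218,.022)
rail=(a+b)[:2]/2
O=rail-.066*ex; 
for n,q in dict(tin=[*tc,0],corner=near,catchR=P(194.75,101.25,.008),valley18=P(161.25,92,.018),valley26=P(161.25,92,.026),dLfar=P(266,140,.085),dRfar=P(281,140,.085),dLn=P(269.3,232,.085),dRn=P(280,232,.085),catchRt=P(115+275/4,75+30/4,.02),cL=P(135,85,.018)).items():
    v=q[:2]-O; print(n,"x",round(v@ex,4),"y",round(v@d,4))
v=np.array(get_state()["ee_pos"])[:2]-O; print("tcp",v@ex,v@d,"O",O)
```

```text
ydir [-0.14781907  0.98901442] yaw 0.1483627533214886
tin [ 0.54503167 -0.16207029] 0.03756381943821907
tin x -0.0034 y -0.1525
corner x -0.0481 y -0.2454
catchR x 0.0783 y 0.075
valley18 x 0.0876 y 0.107
valley26 x 0.0872 y 0.1031
dLfar x 0.0439 y -0.017
dRfar x 0.0441 y -0.0305
dLn x -0.0445 y -0.0174
dRn x -0.0443 y -0.0278
catchRt x 0.0972 y 0.0806
cL x 0.0948 y 0.1353
tcp 0.001745757570741699 -0.07053487733593243 O [ 0.52587046 -0.01077545]
```

>>> play_rows --hand '[1,1,1,1,1,1,1]' --pt "-0.001 0 0.035" --pt "0 0 0.045" --pt "0 0 0.045" --pt "0 0 0.04" --pt "0 0 0.02" --pt "0 0 0" --pt "0 0 0" --turn '[1,0,0,0,0,0,0]'

```text
time: 3.12
ee_pos: [0.5373, -0.0819, 0.1207]
orientation: [0.0, 0.997, 0.072, 0.001]
ft_force: [0.0, -0.5, 0.4]
gripper_width: -0.002
grip_force: 0.0
```

>>> play_rows --hand '[1,1,1,1,1]' --pt "0 -0.006 0" --pt "0 -0.006 0" --pt "0 -0.006 0" --pt "0 -0.006 0" --pt "0 -0.004 0" --turn '[0,0,0,0,0]'

```text
time: 3.75
ee_pos: [0.5326, -0.0533, 0.1189]
orientation: [0.0, 0.997, 0.073, 0.0]
ft_force: [0.5, -1.2, 1.4]
gripper_width: 0.001
grip_force: 0.8
```

>>> play_rows --hand '[1,1,1,1,1,1,1,1]' --pt "0 -0.01 0" --pt "0 -0.01 0" --pt "0 -0.01 0" --pt "0 -0.01 0" --pt "0 -0.01 0" --pt "0 -0.01 0" --pt "0 -0.01 0" --pt "0 -0.008 0" --turn '[0,0,0,0,0,0,0,0]'

```text
time: 4.75
ee_pos: [0.5212, 0.024, 0.1189]
orientation: [-0.0, 0.997, 0.073, 0.0]
ft_force: [-1.2, -0.9, 1.4]
gripper_width: 0.002
grip_force: 1.0
```

Run:
```python
from h import *
import pickle
st,s=wrist(); cv2.imwrite("pics/w2.png",s["img"][:,:,::-1]); pickle.dump(s,open("w2.pkl","wb")); print(st["ee_pos"],st["ft_force"])
```

```text
[0.52124488 0.02404684 0.11893272] [-1.17334657 -0.92110347  1.41738222]
```

View pics/w2.png

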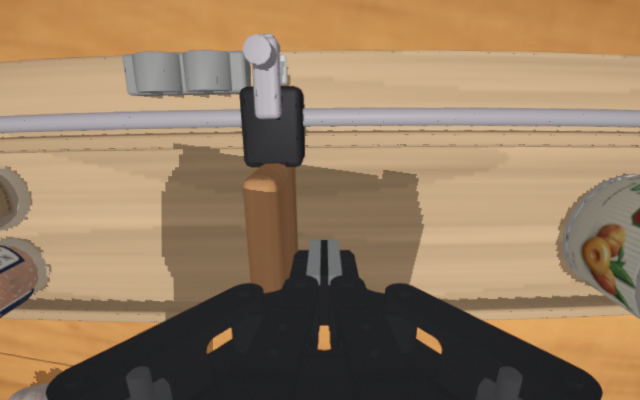

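The divider rides against the fingers. The catch is about 50 mm ahead, at px (125–250, 50–95).

>>> play_rows --hand '[1,1,1,1]' --pt "0 -0.007 0" --pt "0 -0.007 0" --pt "0 -0.007 0" --pt "0 -0.002 0" --turn '[0,0,0,0]'

```text
time: 5.3
ee_pos: [0.518, 0.0466, 0.1189]
orientation: [-0.0, 0.997, 0.073, 0.0]
ft_force: [-0.7, -0.0, 0.9]
gripper_width: -0.001
grip_force: 0.4
```

>>> play_rows --hand '[1,1,1]' --pt "0 -0.002 0" --pt "0 -0.002 0" --pt "0 0 0" --turn '[0,0,0]'

```text
time: 5.68
ee_pos: [0.5176, 0.0497, 0.1192]
orientation: [0.0, 0.997, 0.073, 0.0]
ft_force: [-0.8, -6.7, 2.5]
gripper_width: 0.002
grip_force: 2.7
```

>>> play_rows --hand '[1,1,1]' --pt "0 -0.002 0" --pt "0 -0.002 0" --pt "0 0 0" --turn '[0,0,0]'

```text
time: 6.05
ee_pos: [0.517, 0.0537, 0.1192]
orientation: [0.0, 0.997, 0.072, 0.0]
ft_force: [-0.1, -4.6, 3.8]
gripper_width: 0.003
grip_force: 2.6
```

>>> play_rows --hand '[1,1,1]' --pt "0 -0.002 0" --pt "0 -0.002 0" --pt "0 0 0" --turn '[0,0,0]'

```text
time: 6.42
ee_pos: [0.5163, 0.0581, 0.1191]
orientation: [-0.0, 0.997, 0.073, 0.0]
ft_force: [0.1, -1.6, 4.0]
gripper_width: -0.002
grip_force: 2.5
```

>>> play_rows --hand '[1,1,1]' --pt "0 -0.001 0" --pt "0 -0.001 0" --pt "0 0 0" --turn '[0,0,0]'

```text
time: 6.8
ee_pos: [0.516, 0.0602, 0.1191]
orientation: [-0.0, 0.997, 0.073, 0.0]
ft_force: [-1.7, -0.4, 5.9]
gripper_width: 0.002
grip_force: 2.4
```

>>> play_rows --hand '[1,1,1]' --pt "0 -0.001 0" --pt "0 -0.001 0" --pt "0 0 0" --turn '[0,0,0]'

```text
time: 7.18
ee_pos: [0.5156, 0.0622, 0.1187]
orientation: [-0.0, 0.997, 0.073, -0.0]
ft_force: [0.1, 0.5, 0.0]
gripper_width: -0.001
grip_force: 0.0
```

>>> play_rows --hand '[1,1,1]' --pt "0 -0.001 0" --pt "0 -0.001 0" --pt "0 0 0" --turn '[0,0,0]'

```text
time: 7.55
ee_pos: [0.5154, 0.064, 0.1188]
orientation: [-0.0, 0.997, 0.073, -0.0]
ft_force: [-0.4, -0.1, -0.1]
gripper_width: 0.002
grip_force: 0.0
```

Run:
```python
from h import *
import pickle
st,s=wrist(); cv2.imwrite("pics/w3.png",s["img"][:,:,::-1]); pickle.dump(s,open("w3.pkl","wb")); print(st["ee_pos"],st["ft_force"])
```

```text
[0.51535996 0.06401783 0.1188247 ] [-0.35852092 -0.07108974 -0.1207946 ]
```

View pics/w3.png

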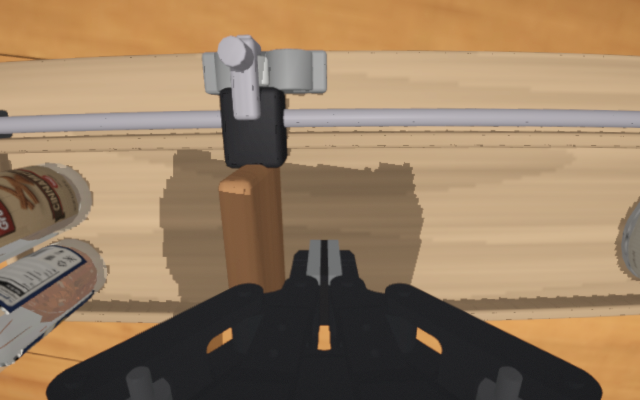

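The push fell to zero and the divider jumped ahead of the fingers: it clicked, with the roller between the ribs at about (240,60). I'll back off, lift and check from the first viewpoint.

>>> play_rows --hand '[1,1,1,1,1,1,1,1]' --pt "0 0.01 0" --pt "0 0.02 -0.02" --pt "0 0.03 -0.045" --pt "0 0.03 -0.045" --pt "0 0.03 -0.045" --pt "0 0.025 -0.03" --pt "0 0 0" --pt "0 0 0" --turn '[0,0,0,0,0,0,0,0]'

```text
time: 8.6
ee_pos: [0.5362, -0.0797, 0.303]
orientation: [-0.0, 0.997, 0.072, -0.0]
ft_force: [0.7, 0.6, 0.0]
gripper_width: -0.004
grip_force: 0.0
```

Run:
```python
from h import *
import pickle
st,s=wrist(); I=s["img"][:,:,::-1]; pickle.dump(s,open("w4.pkl","wb")); print(st["ee_pos"],st["ft_force"])
o=np.zeros((600,800,3),np.uint8)
o[:400,:640]=I
o[400:,:400]=cv2.resize(I[75:125,115:215],None,fx=4,fy=4,interpolation=2)
cv2.imwrite("pics/w4.png",o)
```

```text
[ 0.53617719 -0.07969893  0.30302004] [0.6790035  0.59341923 0.02169186]
```

View pics/w4.png

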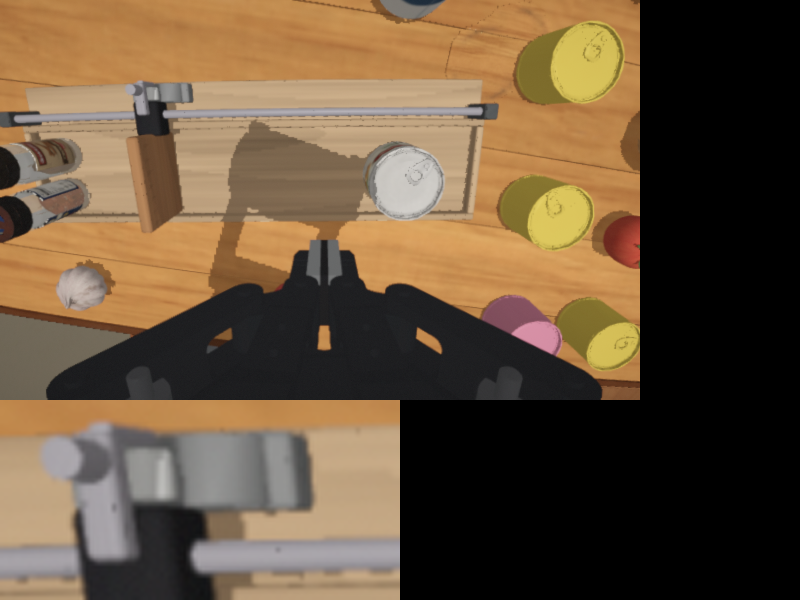

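The divider stands at the catch, roller between the ribs, with its left top edge running from about (128,137) to (145,231). The tin's top is at (406,182).

Run:
```python
from h import *
import pickle
O=np.array([.52587,-.010775]);d=np.array([-.14782,.98901]);ex=np.array([d[1],-d[0]])
for f,x0,x1 in(("w1.pkl",250,310),("w4.pkl",115,200)):
    s=pickle.load(open(f,"rb"));lab=cv2.cvtColor(s["img"],cv2.COLOR_RGB2HSV)
    ys=[]
    for r in (150,165,180,195,205):
        row=s["img"][r,x0:x1].astype(int); g=np.abs(np.diff(row,axis=0)).sum(1); k=[i+x0 for i in np.argsort(-g)[:4]]
        ys.append(sorted((i,round(float((toplane(s,[[i+.5,r]],.085)[0][:2]-O)@d),4)) for i in k))
    for y in ys: print(y)
    hsv=lab; m=((hsv[...,1]<40)&(hsv[...,2]>165)).astype(np.uint8); m[:, :360]=0;m[:,460:]=0;m[:140]=0;m[235:]=0
    c=max(cv2.findContours(m,0,2)[0],key=cv2.contourArea)
    tc,r=cv2.minEnclosingCircle(toplane(s,c.reshape(-1,2)+0.0,.066)[:,:2].astype(np.float32)); v=np.array(tc)-O; print("tin",v@ex,v@d,r)
v=get_state()["ee_pos"][:2]-O; print("tcp",v@ex,v@d)
```

```text
[(np.int64(264), -0.0154), (np.int64(277), -0.0272), (np.int64(286), -0.0353), (np.int64(287), -0.0362)]
[(np.int64(265), -0.0159), (np.int64(278), -0.0278), (np.int64(286), -0.0351), (np.int64(287), -0.036)]
[(np.int64(265), -0.0154), (np.int64(266), -0.0163), (np.int64(286), -0.0349), (np.int64(287), -0.0359)]
[(np.int64(266), -0.0159), (np.int64(267), -0.0168), (np.int64(287), -0.0357), (np.int64(288), -0.0366)]
[(np.int64(266), -0.0156), (np.int64(267), -0.0165), (np.int64(287), -0.0355), (np.int64(288), -0.0365)]
tin -0.003413389619522712 -0.15246503160510907 0.03756381943821907
[(np.int64(126), 0.1112), (np.int64(139), 0.0988), (np.int64(174), 0.066), (np.int64(175), 0.0651)]
[(np.int64(129), 0.1107), (np.int64(176), 0.0659), (np.int64(177), 0.0649), (np.int64(178), 0.064)]
[(np.int64(132), 0.1101), (np.int64(143), 0.0994), (np.int64(178), 0.0658), (np.int64(179), 0.0648)]
[(np.int64(134), 0.1106), (np.int64(142), 0.1027), (np.int64(180), 0.0657), (np.int64(181), 0.0648)]
[(np.int64(147), 0.0994), (np.int64(148), 0.0984), (np.int64(181), 0.066), (np.int64(182), 0.065)]
tin -0.0033095125960642333 -0.15268332386796127 0.03755917400121689
tcp -1.0493223999352044e-05 -0.06934380025263429
```

The divider is home: its middle is at 0.1048 and the catch at about 0.1055. The tin needs about 214 mm of travel, so I'll go behind it.

>>> play_rows --hand '[1,1,1,1,1,1,1]' --pt "-0.0035 0.035 0" --pt "0 0.04 0" --pt "0 0.04 0" --pt "0 0.038 0" --pt "0 0 0.025" --pt "0 0 0" --pt "0 0 0" --turn '[0,0,0,0,0,0,0]'

```text
time: 9.52
ee_pos: [0.5552, -0.2308, 0.2792]
orientation: [-0.0, 0.997, 0.073, -0.0]
ft_force: [1.1, 1.1, 0.6]
gripper_width: 0.003
grip_force: 0.0
```

>>> play_rows --hand '[1,1,1,1,1,1,1]' --pt "0 0 0.035" --pt "0 0 0.04" --pt "0 0 0.04" --pt "0 0 0.035" --pt "0 0 0.02" --pt "0 0 0" --pt "0 0 0" --turn '[0,0,0,0,0,0,0]'

```text
time: 10.4
ee_pos: [0.5558, -0.2316, 0.1107]
orientation: [0.001, 0.997, 0.073, 0.001]
ft_force: [0.8, 0.2, 0.2]
gripper_width: -0.002
grip_force: 0.0
```

>>> play_rows --hand '[1,1,1,1,1,1,1,1]' --pt "0 -0.004 0" --pt "0 -0.004 0" --pt "0 -0.004 0" --pt "0 -0.004 0" --pt "0 -0.004 0" --pt "0 -0.004 0" --pt "0 -0.004 0" --pt "0 -0.004 0" --turn '[0,0,0,0,0,0,0,0]'

```text
time: 11.4
ee_pos: [0.5504, -0.1996, 0.1089]
orientation: [0.0, 0.997, 0.073, 0.0]
ft_force: [-0.5, -1.9, 0.4]
gripper_width: 0.004
grip_force: 0.8
```

>>> play_rows --hand '[1,1,1,1,1,1,1,1]' --pt "0 -0.005 0" --pt "0 -0.005 0" --pt "0 -0.005 0" --pt "0 -0.005 0" --pt "0 -0.005 0" --pt "0 -0.005 0" --pt "0 -0.005 0" --pt "0 -0.005 0" --turn '[0,0,0,0,0,0,0,0]'

```text
time: 12.4
ee_pos: [0.5446, -0.1599, 0.1089]
orientation: [-0.0, 0.997, 0.073, 0.0]
ft_force: [-0.1, -1.2, 0.2]
gripper_width: 0.0
grip_force: 0.8
```

>>> play_rows --hand '[1,1,1,1,1,1,1,1]' --pt "0 -0.005 0" --pt "0 -0.005 0" --pt "0 -0.005 0" --pt "0 -0.005 0" --pt "0 -0.005 0" --pt "0 -0.005 0" --pt "0 -0.005 0" --pt "0 -0.005 0" --turn '[0,0,0,0,0,0,0,0]'

```text
time: 13.4
ee_pos: [0.5388, -0.1203, 0.1089]
orientation: [-0.0, 0.997, 0.073, -0.0]
ft_force: [0.2, -2.6, 1.1]
gripper_width: 0.002
grip_force: 0.8
```

Run:
```python
from h import *
st,s=wrist(); cv2.imwrite("pics/w5.png",s["img"][:,:,::-1])
O=np.array([.52587,-.010775]);d=np.array([-.14782,.98901]);ex=np.array([d[1],-d[0]]);v=st["ee_pos"][:2]-O; print("tcp",v@ex,v@d)
```

```text
tcp -0.003373510546805822 -0.11020900610055794
```

View pics/w5.png

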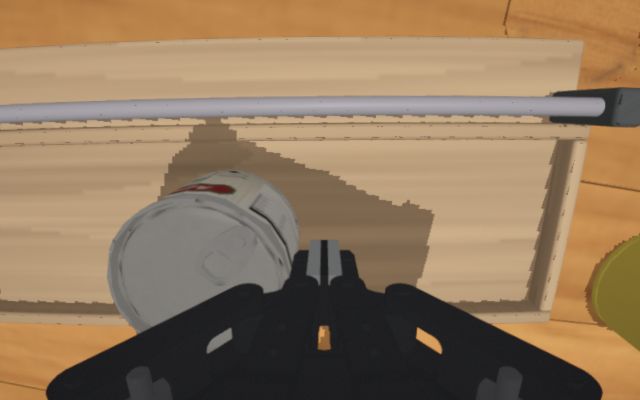

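The tin's top rim is visible at about (109,262), (190,197) and (285,262), and it seems to be tracking straight. I'll check the lateral offset from those rim points.

Run:
```python
from h import *
from scipy.optimize import least_squares as L
st,s=wrist()
O=np.array([.52587,-.010775]);d=np.array([-.14782,.98901]);ex=np.array([d[1],-d[0]])
p=toplane(s,[[109,262],[128,223],[155,203],[190,195],[225,202],[255,221],[278,248],[120,310]],.066)[:,:2]-O
q=np.c_[p@ex,p@d]; r=L(lambda c:np.hypot(*(q-c[:2]).T)-.0375,[0,-.06]); print(r.x,r.fun.round(4))
```

```text
[-0.0030071  -0.05953303] [-0.0002 -0.0007 -0.0001  0.0007  0.0006 -0.0003 -0.0006  0.0002]
```

Tin at x −0.003, y −0.0595, so about 121 mm is left.

>>> play_rows --hand '[1,1,1,1,1,1,1,1]' --pt "0 -0.005 0" --pt "0 -0.005 0" --pt "0 -0.005 0" --pt "0 -0.005 0" --pt "0 -0.005 0" --pt "0 -0.005 0" --pt "0 -0.005 0" --pt "0 -0.005 0" --turn '[0,0,0,0,0,0,0,0]'

```text
time: 14.5
ee_pos: [0.533, -0.0807, 0.1089]
orientation: [0.0, 0.997, 0.073, -0.0]
ft_force: [1.0, -1.6, -0.7]
gripper_width: -0.0
grip_force: 0.6
```

>>> play_rows --hand '[1,1,1,1,1,1,1,1]' --pt "0 -0.005 0" --pt "0 -0.005 0" --pt "0 -0.005 0" --pt "0 -0.005 0" --pt "0 -0.005 0" --pt "0 -0.005 0" --pt "0 -0.005 0" --pt "0 -0.005 0" --turn '[0,0,0,0,0,0,0,0]'

```text
time: 15.5
ee_pos: [0.5272, -0.0411, 0.1089]
orientation: [-0.0, 0.997, 0.073, -0.0]
ft_force: [0.6, -0.7, -0.1]
gripper_width: -0.002
grip_force: 0.6
```

>>> play_rows --hand '[1,1,1,1,1,1,1,1]' --pt "0 -0.005 0" --pt "0 -0.005 0" --pt "0 -0.005 0" --pt "0 -0.005 0" --pt "0 -0.004 0" --pt "0 -0.003 0" --pt "0 -0.002 0" --pt "0 -0.002 0" --turn '[0,0,0,0,0,0,0,0]'

```text
time: 16.5
ee_pos: [0.5228, -0.0107, 0.1089]
orientation: [-0.0, 0.997, 0.073, -0.0]
ft_force: [0.0, -1.1, -0.4]
gripper_width: 0.003
grip_force: 0.6
```

>>> play_rows --hand '[1,1,1]' --pt "0 -0.001 0" --pt "0 -0.001 0" --pt "0 -0.001 0" --turn '[0,0,0]'

```text
time: 16.88
ee_pos: [0.5224, -0.0078, 0.1089]
orientation: [0.0, 0.997, 0.073, 0.0]
ft_force: [0.2, -2.8, -0.1]
gripper_width: -0.004
grip_force: 0.6
```

Run:
```python
from h import *
st,s=wrist(); cv2.imwrite("pics/w6.png",s["img"][:,:,::-1])
O=np.array([.52587,-.010775]);d=np.array([-.14782,.98901]);ex=np.array([d[1],-d[0]]);v=st["ee_pos"][:2]-O; print("tcp",v@ex,v@d,st["ft_force"])
```

```text
tcp -0.0030278956576597965 0.003489509360985432 [ 0.17160713 -2.76187264 -0.12023309]
```

View pics/w6.png

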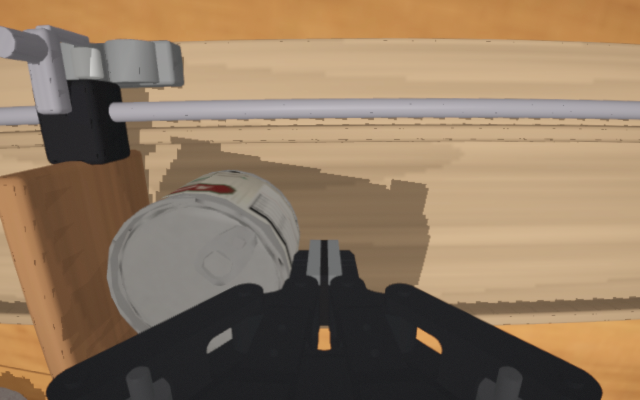

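The tin is upright and close to the divider, which sits at its catch on the left (carriage 40–130, 80–160). I expect about 7 mm left, so I'll creep.

>>> play_rows --hand '[1,1,1,1]' --pt "0 -0.001 0" --pt "0 -0.001 0" --pt "0 -0.001 0" --pt "0 -0.001 0" --turn '[0,0,0,0]'

```text
time: 17.42
ee_pos: [0.5218, -0.0038, 0.1089]
orientation: [-0.0, 0.997, 0.073, 0.0]
ft_force: [0.8, -1.1, -0.3]
gripper_width: 0.002
grip_force: 0.6
```

>>> play_rows --hand '[1,1]' --pt "0 -0.0005 0" --pt "0 -0.0005 0" --turn '[0,0]'

```text
time: 17.68
ee_pos: [0.5216, -0.0028, 0.1089]
orientation: [-0.0, 0.997, 0.073, 0.0]
ft_force: [0.4, -1.1, 0.2]
gripper_width: 0.003
grip_force: 0.6
```

>>> play_rows --hand '[1,1]' --pt "0 -0.0005 0" --pt "0 -0.0005 0" --turn '[0,0]'

```text
time: 17.92
ee_pos: [0.5215, -0.0018, 0.1089]
orientation: [-0.0, 0.997, 0.073, 0.0]
ft_force: [0.0, -1.2, 0.3]
gripper_width: -0.0
grip_force: 0.6
```

>>> play_rows --hand '[1,1]' --pt "0 -0.0005 0" --pt "0 -0.0005 0" --turn '[0,0]'

```text
time: 18.18
ee_pos: [0.5214, -0.0009, 0.1089]
orientation: [0.0, 0.997, 0.073, 0.0]
ft_force: [0.4, -2.2, -0.1]
gripper_width: 0.001
grip_force: 0.6
```

>>> play_rows --hand '[1,1]' --pt "0 -0.0005 0" --pt "0 -0.0005 0" --turn '[0,0]'

```text
time: 18.42
ee_pos: [0.5212, -0.0, 0.1089]
orientation: [0.0, 0.997, 0.073, 0.0]
ft_force: [1.9, -4.7, 0.1]
gripper_width: 0.0
grip_force: 2.2
```

```bash
cat > car.py <<'E'
from h import *
st,s=wrist(); cv2.imwrite("pics/last.png",s["img"][:,:,::-1])
O=np.array([.52587,-.010775]);d=np.array([-.14782,.98901]);ex=np.array([d[1],-d[0]]);v=st["ee_pos"][:2]-O; print("tcp",v@ex,v@d,st["ft_force"],st["grip_force"])
# carriage right edge on rail (dark -> light), rows at rail, world y of edge at z=.04 ; tin left rim at z=.066
I=s["img"].astype(int).sum(2)
for r in (98,104,140,150):
    row=I[r,:250]; k=np.where(row<170)[0]
    if len(k): print(r,k.min(),k.max(), round(float((toplane(s,[[k.max()+.5,r]],.05)[0][:2]-O)@d),4))
E
python3 car.py
python3 - <<'E'
import cv2
I=cv2.imread("pics/w6.png").astype(int).sum(2)
for r in (98,104,140,150):
    k=(I[r,:250]<170).nonzero()[0]; print(r,k.min() if len(k) else 0,k.max() if len(k) else 0)
E
```

```text
tcp -0.0029908383614908464 0.011316506614636535 [ 1.92831566 -4.7105045   0.13092232] 2.2419391572475433
98 88 136 0.0847
104 89 125 0.0896
140 61 143 0.0843
150 63 145 0.0841
98 70 120
104 71 109
140 44 127
150 46 129
```

Contact: the force rose to 4.7 N at the predicted place, and the divider has barely moved. I'll back off, lift and verify.

>>> play_rows --hand '[1,1,1,1,1,1,1,1]' --pt "0 0.001 0" --pt "0 0.01 0" --pt "0 0.02 -0.02" --pt "0 0.025 -0.045" --pt "0 0.025 -0.045" --pt "0 0 -0.045" --pt "0 0 -0.035" --pt "0 0 0" --turn '[0,0,0,0,0,0,0,0]'

```text
time: 19.48
ee_pos: [0.5333, -0.0814, 0.3035]
orientation: [0.001, 0.997, 0.072, 0.003]
ft_force: [0.5, 0.3, -1.1]
gripper_width: -0.002
grip_force: 0.0
```

>>> play_rows --hand '[1,1]' --pt "0 0 0" --pt "0 0 0" --turn '[0,0]'

```text
time: 19.73
ee_pos: [0.5327, -0.0803, 0.2981]
orientation: [-0.0, 0.997, 0.073, -0.001]
ft_force: [0.5, 0.7, -0.5]
gripper_width: -0.004
grip_force: 0.0
```

Run:
```python
from h import *
st,s=wrist(); cv2.imwrite("pics/w7.png",s["img"][:,:,::-1])
O=np.array([.52587,-.010775]);d=np.array([-.14782,.98901]);ex=np.array([d[1],-d[0]]);v=st["ee_pos"][:2]-O; print("tcp",v@ex,v@d)
hsv=cv2.cvtColor(s["img"],cv2.COLOR_RGB2HSV); m=((hsv[...,1]<40)&(hsv[...,2]>165)).astype(np.uint8); m[:135]=0;m[240:]=0
for c in cv2.findContours(m,0,2)[0]:
    if cv2.contourArea(c)>1500:
        tc,r=cv2.minEnclosingCircle(toplane(s,c.reshape(-1,2)+0.,.066)[:,:2].astype(np.float32)); q=np.array(tc)-O; print("tin",cv2.boundingRect(c),q@ex,q@d,r)
for r in (150,165,180,195,205):
    row=s["img"][r,100:300].astype(int); g=np.abs(np.diff(row,axis=0)).sum(1)
    print(r,sorted((int(i+100),int(g[i]),round(float((toplane(s,[[i+100.5,r]],.085)[0][:2]-O)@d),4)) for i in np.argsort(-g)[:7]))
```

```text
tcp -0.003538613942780409 -0.0698071009602246
tin (156, 144, 63, 75) -0.0026673082735473113 0.06291539105694045 0.037556685507297516
150 [(163, 92, 0.0737), (164, 127, 0.0727), (165, 74, 0.0718), (170, 71, 0.0672), (205, 70, 0.0354), (206, 58, 0.0345), (233, 100, 0.0102)]
165 [(152, 145, 0.0858), (153, 121, 0.0849), (155, 104, 0.083), (206, 94, 0.0359), (208, 106, 0.034), (212, 92, 0.0304), (218, 103, 0.0249)]
180 [(128, 74, 0.1108), (150, 154, 0.0898), (151, 157, 0.0888), (153, 106, 0.0869), (155, 70, 0.085), (203, 64, 0.0401), (215, 127, 0.0289)]
195 [(142, 67, 0.0997), (154, 112, 0.0881), (155, 151, 0.0872), (157, 79, 0.0853), (158, 87, 0.0843), (160, 93, 0.0824), (214, 136, 0.0312)]
205 [(144, 53, 0.0993), (162, 147, 0.0819), (163, 66, 0.0809), (213, 63, 0.0331), (214, 54, 0.0322), (216, 66, 0.0303), (226, 111, 0.0209)]
```

```bash
python3 -c "
from workcell import finish_job; print(finish_job())"
```

```text
the job is handed in; nothing more can be done
None
```

The divider clicked home in the catch and was still there after the tin push. The tin stands against it, only the divider and tin were pushed, and the job was handed in at about 20 s of the 58 s allowed.

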